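# Seat the neck block with the cam-locked slide

## Task

With the fingertips, swing the red lever until it lies over the green mark, which turns the eccentric cam's low side to the follower; only then push the follower block at the rear of the slide forward until the slide has carried the wooden neck block fully home against the inside of the guitar rim. Just push, then come away: do not touch the neck block with the gripper or lift it, leave the cam at its low point and leave the glue bottle, spool clamp and spare block where they are.

Things in the scene. Friction and masses are not known exactly. Their poses are not given: they have to be found in the camera images.
- fixture: Fixed plywood board 325 x 260 x 18 mm carrying the mechanism. Origin: on the cam's vertical axis, at table height. +x = forward, the way the slide is pushed; +y left; z up. Board: x -130 to +195, y -130 to +130 mm. At x 85 to 190 mm stands a U-shaped aluminium half mould, open towards -x, 84 mm high; 10 mm high guide strips at y +-32 to 40 mm keep the neck block straight.
- rim_face (a point): Centre of the flat far inner face of the dark guitar rim that lines the mould, 45 mm above the table, at fixture x = +170 mm, y = 0: the neck block's front face meets it when home.
- green_mark (a point): Middle of the green stripe painted on the board, at fixture x 0, y -94 mm, z 19 mm. The stripe is 9 x 66 mm and runs along -y, square to the slide; the lever lies straight over it when the cam is at its low point.
- cam (a joint): Cam angle, rad, counter-clockwise from above. Flat steel disc, radius 30 mm, pivot 18 mm off its centre, z 34-48 mm. 0 = low point (thin side, 12 mm, to the follower). Starts at 2.0 to 2.9 (thick side blocks the slide), so turn it clockwise; stops at -0.6 and 3.05. At angle a the lever points along fixture (sin a, -cos a). Friction 0.12 N m: stays as left. Pushing the slide cannot turn it.
- lever_tip (a point): Centre of the end of the red lever, 78 mm from the cam axis, 64 mm above the table. The lever is a straight bar 14 mm wide, z 54 to 74 mm, from the axis to here; push its upright side, for instance 55 to 60 mm out with the fingertips at about z 57 mm. Nothing else within 80 mm of the axis is higher than 50 mm.
- slide (a joint): Travel (m) of the follower slide along fixture +x, 0 to 0.046; starts at 0 to 0.005; friction 2 N, stays as left. Brass-coloured: follower block at the rear, two low bars (tops z 32 mm) beside the cam pivot, and in front a caul 50 mm wide (z 20 to 56 mm, face at x = 100 mm + travel) that pushes the neck block. With the cam low it can go 42 mm; the neck block is home at 40 mm.
- follower_rear (a point): Centre of the rear face of the follower block, the face to push, 40 mm above the table, at fixture x = -70 mm + travel, y = 0. The block is 16 mm thick (x), 64 mm wide (y), z 20 to 50 mm. Behind it the board (top at z 18 mm) is clear.
- neck_block: Loose reddish wooden block 30 x 60 x 55 mm (fixture x, y, z), about 70 g, standing on the board between the caul and the rim. Origin: centre of its underside. Home when its front face meets the rim, i.e. its origin at fixture x = +155 mm, y about 0; it starts at x 122 to 130 mm.
- glue_bottle: Loose white bottle, 52 mm diameter, 130 mm tall, standing on the table to the right (-y) of the board; origin at the centre of its underside. Bystander.
- spool_clamp: Loose spool clamp, two wooden discs of 42 mm diameter on an upright rod, 101 mm tall, on the table to the left (+y) of the board; origin at the centre of its underside. Bystander.
- spare_block: Loose light brown wooden block 28 x 65 x 45 mm on the table to the right rear of the board; origin at the centre of its underside. Bystander.
Mind the look-alikes: they are no part of the job. Leave any white look-alike of the neck_block alone.

How it is judged:
By the outcome, as a careful person would: the job done as asked, in the order asked, and still so for the second after the job is handed in, with the robot touching nothing.
It also fails if it takes over 48 s, if anything falls off the work surface, if the arm or the gripper's body presses on something with over 40 N, if the wrist force passes 120 N, or if a joint passes its speed limit or range.

## Robot

A 6-joint arm with a two-finger parallel gripper is mounted at the origin on the work surface. World frame = base frame: x ahead of the robot, y to its left, z up, the work surface at z = 0. Lengths are in mm, angles in rad, forces in N, time in s.
With the tool pointing down it reaches from about 300 to 775 mm from the base axis. Payload 14.6 kg.
Tool frame: the origin (TCP) lies midway between the tips of the shut fingers; the grasp point (between the pads) lies 19 mm behind it (pinch_z is the distance from the TCP to the grasp point, in mm); z points along the fingers, y is the direction in which the jaws open and shut (so a half turn about z gives the same grasp; the last joint's range is limited). The gripper opens to 94 mm and grips with 3 to 60 N. Pads are 16 mm wide; open, the fingers measure 119 mm over their backs; the gripper's body (75 mm by 177 mm) begins 78 mm behind the grasp point.
Start: joints at [-1.382, 0.3, 1.521, -0, 1.321, -0.067], TCP at [139.154, -532.095, 205.446] pointing down, gripper open.
Joint ranges: [-3.03, 3.03], [-0.79, 2.21], [0.23, 2.52], [-1.04, 4.18], [0, 3.07], [-2.55, 2.55]. Speed limits (rad/s): [2.22, 2.22, 2.57, 3.14, 3.14, 3.14].

## Interface

Orientations are given as [roll, pitch, yaw] about the fixed x, y, z axes, in that order (R = Rz(yaw) Ry(pitch) Rx(roll)).
In Python, from cell import read_state, camera, sign_off, pinch_z gives the robot as it stands. The module is installed in compiled form; this text tells all that it offers.
- The arm moves only by the tool servo_tool, never from a script. Its argument "series" is a list of rows, each a list of 6 numbers: the shift along the tool's x, y, z in cm, then the turn, a rotation vector about the tool's x, y, z in rad. In form: [[tx, ty, tz, rx, ry, rz], ...]. A call has exactly 10 rows; each row is the pose to reach, as a shift and turn from the pose commanded when the call began, along the tool's axes at that moment; what a row does not reach only later rows make up. A row lasts 1/12 s, in which the tool goes at most 41.7 mm and 7.16 degrees, less where a joint would pass 70% of its speed; a pose out of reach is approached as far as the arm can. A call with a gripper value outside its range is refused whole. "gripper" is the finger opening in cm, from 0 to 9.4, set as the call begins (left out, the last holds). The fingers move at their own pace and stop on an object; "grip_force" is the grip in N (left out, the last holds). Time passes only in rows, so rows that repeat a pose let the fingers close, or fill a call up. It gives the time, the measured TCP pose, the force and the opening at its end, in the units of the state.
- read_state(): the state, without advancing time (a new reading comes with each control period).
- camera(name): name is "scene" or "top" or "wrist"; returns a dict with "pixels" (480x640x3 uint8, red, green, blue), "fx", "fy", "cx", "cy" (pixels), "pose" (4x4, takes a point from camera to world coordinates); the wrist camera has in their place "mount" (4x4, takes a point from camera to tool coordinates, whose origin is the TCP and whose axes are the flange's). Camera axes: x right, y down, z forward; pixel columns grow to the right and rows downward; lengths in mm; the calibration is good to about 2 mm. A picture is of the moment at which its call begins: read the wrist's pose just before it. There is no depth.
- sign_off(): hands the job in, once; it reports no verdict.
The state is a dict: "clock": time; "joints": joint angles; "qd": joint speeds; "effort": joint torques, N m; "eef_pos": TCP position; "eef_rot": TCP orientation; "wrist_force": force on the tool from outside, world axes, zero at the start; "moment": the same for the moment, N m; "finger_gap": finger opening in mm.
Only numpy, scipy, OpenCV 4.12 (cv2) and the standard library are available. Lean on these libraries where they do the work, as an engineer would, in place of code of your own. Each camera call takes 0.05 s, during which the arm holds its last target.

## Working session

There is one attempt and no reset: what is moved stays moved. The work goes in short steps, Python scripts to look and compute and a tool call to move; the robot and the scene stay as the last step left them, time stands still between calls to the robot, and variables do not carry over. Pictures are saved under pics/ and viewed, and the job is handed in when it is done.

Besides the shell and the picture viewer there is one more tool, called as name(argument=value, ...) on one line, values as JSON. servo_tool: Moves the arm, as the interface text tells. Its arguments: {"type":"object","properties":{"series":{"type":"array"},"gripper":{"type":"number"},"grip_force":{"type":"number"}},"required":["series"]}

```bash
mkdir -p pics; python3 - <<'E'
from cell import *
import cv2,numpy as np
s=read_state();print(s['clock'],s['eef_pos'],s['eef_rot'],s['finger_gap'],pinch_z if not callable(pinch_z) else pinch_z())
for n in ['scene','top']:
    c=camera(n);cv2.imwrite(f'pics/{n}0.png',c['pixels'][:,:,::-1]);print(n,c['fx'],c['fy'],c['cx'],c['cy'],np.round(c['pose'],3).tolist())
    np.savez(f'{n}.npz',**c)
E
```

```text
0.0 [ 139.11003727 -531.85599442  204.91291621] [-3.14050543e+00 -6.00773768e-05  2.55797376e-01] 94.15660257778437 18.8
scene 598.8667605034144 598.8667605034144 313.4894698387623 229.43375772310497 [[-0.547, 0.499, -0.672, 1382.594], [0.837, 0.328, -0.438, 479.702], [0.002, -0.802, -0.597, 754.794], [0.0, 0.0, 0.0, 1.0]]
top 525.1441072483196 525.1441072483196 325.3344546893961 234.8109662280209 [[-0.013, -0.981, 0.195, 411.944], [-1.0, 0.013, -0.004, -11.405], [0.001, -0.195, -0.981, 964.73], [0.0, 0.0, 0.0, 1.0]]
```

View pics/scene0.png

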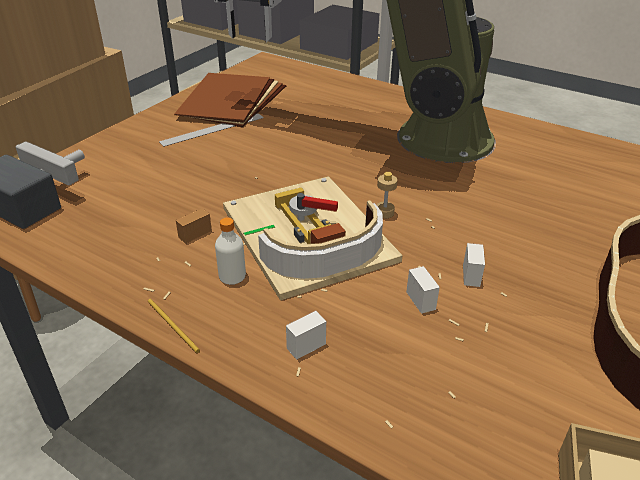

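View pics/top0.png

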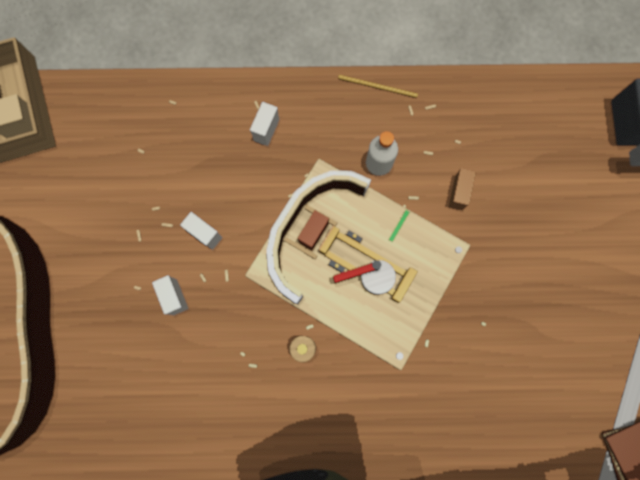

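The top view shows the board with corners near (318,160), (468,245), (402,368) and (248,273). The lever runs from about (375,266) to (335,280), the green stripe is at (400,226), the follower at (403,285) and the neck block at (313,230). Next I'll enlarge it.

```bash
python3 - <<'E'
import cv2
i=cv2.imread('pics/top0.png')[150:375,235:480];cv2.imwrite('pics/topc.png',cv2.resize(i,None,fx=2.6*1.02,fy=2.6*1.02,interpolation=cv2.INTER_CUBIC))
i=cv2.imread('pics/scene0.png')[165:305,215:405];cv2.imwrite('pics/scenec.png',cv2.resize(i,None,fx=4,fy=4,interpolation=cv2.INTER_CUBIC))
E
```

```text
(no output)
```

View pics/topc.png

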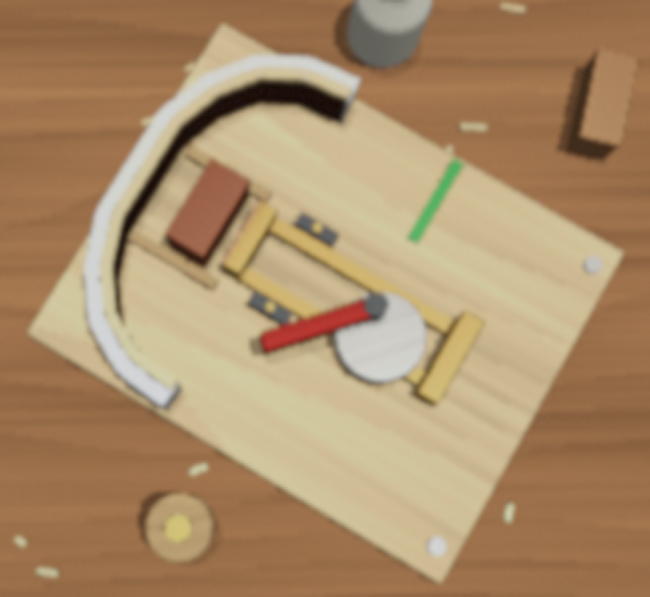

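View pics/scenec.png

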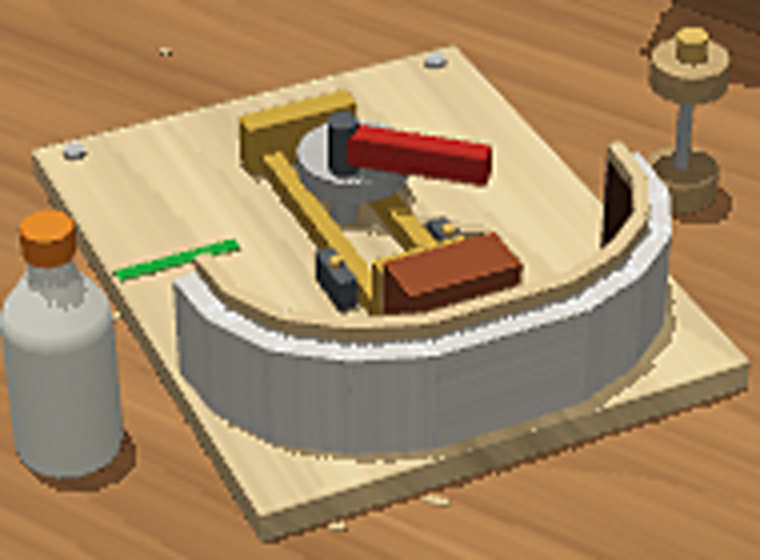

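```bash
cat > h.py <<'E'
import numpy as np
from scipy.optimize import least_squares
C={n:dict(np.load(f'{n}.npz')) for n in ['scene','top']}
def proj(n,P,c=None):
    c=c or C[n];T=np.linalg.inv(c['pose']);p=np.atleast_2d(P)@T[:3,:3].T+T[:3,3]
    return np.c_[c['fx']*p[:,0]/p[:,2]+c['cx'],c['fy']*p[:,1]/p[:,2]+c['cy']]
def ray(n,uv,z,c=None):
    c=c or C[n];d=c['pose'][:3,:3]@np.array([(uv[0]-c['cx'])/c['fx'],(uv[1]-c['cy'])/c['fy'],1]);o=c['pose'][:3,3]
    return o+d*(z-o[2])/d[2]
def F(f,P):
    P=np.atleast_2d(P).astype(float);c,s=np.cos(f[2]),np.sin(f[2])
    return np.c_[f[0]+c*P[:,0]-s*P[:,1],f[1]+s*P[:,0]+c*P[:,1],P[:,2]]
def toF(f,w):
    c,s=np.cos(f[2]),np.sin(f[2]);d=np.array(w[:2])-f[:2];return np.array([c*d[0]+s*d[1],-s*d[0]+c*d[1]])
tc=lambda p:np.array(p)/2.652+[235,150]
sc=lambda p:np.array(p)/4+[215,165]
E
python3 - <<'E'
from h import *
P=[[195,-130,18],[-130,-130,18],[-130,130,18],[195,130,18],[0,-61,18.5],[0,-127,18.5]]
t=tc([(222,24),(623,254),(440,583),(28,333),(414,240),(458,163)])
s=sc([(265,518),(33,152),(457,45),(748,360),(240,244),(116,275)])
for use in ['t','s','ts']:
    def r(f):
        W=F(f,P);o=[]
        if 't' in use:o.append(proj('top',W)-t)
        if 's' in use:o.append(proj('scene',W)-s)
        return np.concatenate(o).ravel()
    o=least_squares(r,[450,-50,0.5]);print(use,o.x,np.abs(o.fun).max().round(2),o.fun.round(1))
f=o.x;np.save('f.npy',f)
for nm,uv,z in [('tip',(264,342),74),('axis',(376,304),78),('foll rearR',(483,320),50),('foll rearL',(438,403),50)]:
    print(nm,toF(f,ray('top',tc(uv),z)).round(1))
for nm,uv,z in [('bottle cap',(387,137),125)]: print(ray('top',uv,z),toF(f,ray('top',uv,z)))
for nm,uv,z in [('spare',(466,184),45),('spool',(302,349),95)]: print(nm,toF(f,ray('top',uv,z)))
print(toF(f,ray('scene',sc((490,165)),64)))
for n in ([100,-84],[0,0],[0,-94]): print(F(f,n+[0]))
E
```

```text
t [ 534.81039954 -102.46935636    1.01787192] 0.96 [ 0.1 -0.8  0.8 -0.6  0.3  1.  -0.9  0.  -0.6  0.5  0.3 -0.4]
s [ 535.67688743 -102.27459537    1.02138253] 1.45 [-0.8 -0.4 -0.4 -0.5 -0.4 -0.3  1.4  0.2 -0.4  0.1  0.6  0.5]
ts [ 535.03422145 -102.47162346    1.01909323] 1.39 [-0.1 -0.8  0.8 -0.8  0.5  0.8 -0.9  0.1 -0.7  0.4  0.2 -0.6 -1.  -0.7
 -0.2 -0.8 -0.1 -0.4  1.4  0.1 -0.4 -0.1  0.6  0.3]
tip [49.9 57.7]
axis [0.5 0.1]
foll rearR [-65.8 -31.7]
foll rearL [-67.   31.2]
[ 746.24464069 -121.45742591  125.        ] [  94.5345532  -189.82497239]
spare [ -65.90590555 -217.47171144]
spool [ 36.31996408 184.7052056 ]
[49.7922575  58.71278319]
[[658.98524183 -61.33593889   0.        ]]
[[ 535.03422145 -102.47162346    0.        ]]
[[ 615.08773294 -151.74063298    0.        ]]
```

The board fit agrees in both cameras: fixture origin at (535, -102.5), yaw 1.019. The lever tip is at fixture (50, 58), so the cam angle is about 2.43, and the slide travel is about 3.6 mm. The mechanism's neck block is the reddish one at top (313,230) next to the caul. The three white blocks at (264,122), (200,230) and (168,295) are look-alikes. The light-brown block at (463,188) is the spare. The crop confirms the red lever.

```bash
cat > go.py <<'E'
from h import *
from cell import *
from scipy.spatial.transform import Rotation as R
f=np.load('f.npy')
def where():
    s=read_state();print(round(s['clock'],2),'fix',toF(f,s['eef_pos']).round(1),'z',s['eef_pos'][2].round(1),'rpy',s['eef_rot'].round(3),'F',np.round(s['wrist_force'],1),'gap',round(s['finger_gap'],1),'q',np.round(s['joints'],2));return s
E
python3 - <<'E'
from go import *
s=where()
Rt=R.from_euler('xyz',[np.pi,0,.2558])
w=F(f,[8,70,0])[0];d=w-np.array([139.154,-532.095,0]);print(w,Rt.inv().apply(d)/10, f[2]-.2558)
h=lambda a:8*abs(np.cos(a))+12.5*abs(np.sin(a))
for a in [2.43,2.1,1.8,1.5,1.2,.9,.6,.4,.2,.1,0]:print(a,np.round(57*np.array([np.sin(a),-np.cos(a)])+(7+h(a))*np.array([np.cos(a),np.sin(a)]),1))
E
```

```text
0.1 fix [-573.2  112.1] z 204.9 rpy [-3.141 -0.     0.256] F [-0.2  0.4 -0.7] gap 94.1 q [-1.38  0.3   1.52  0.    1.32 -0.07]
[479.61301157 -58.96887072   0.        ] [ 4.49090997e+01 -3.71588413e+01 -4.55064561e-15] 0.763293233411489
2.43 [21.2 57. ]
2.1 [38.2 47.6]
1.8 [50.7 33.4]
1.5 [58.3 16. ]
1.2 [60.9 -0.6]
0.9 [ 58.2 -18.4]
0.6 [ 49.2 -35.4]
0.4 [ 39.9 -45. ]
0.2 [ 28.3 -52.4]
0.1 [ 21.8 -55.1]
0 [ 15. -57.]
```

servo_tool(series=[[1,-0.8,0,0,0,-0.02],[3,-2.5,0,0,0,-0.06],[5.5,-4.6,0,0,0,-0.1],[8,-6.6,0,0,0,-0.14],[10.5,-8.7,0,0,0,-0.18],[13,-10.8,0,0,0,-0.22],[15.5,-12.8,0,0,0,-0.26],[18,-14.9,0,0,0,-0.3],[20.5,-17,0,0,0,-0.34],[22.5,-18.6,0,0,0,-0.38]], gripper=0, grip_force=20)

```text
clock: 0.93
eef_pos: [310.6, -292.5, 205.4]
eef_rot: [-3.142, -0.0, 0.64]
wrist_force: [-0.7, -0.3, -1.0]
finger_gap: 30.7
```

```bash
python3 - <<'E'
from go import *
s=where()
Rt=R.from_euler('xyz',s['eef_rot'])
w=F(f,[8,70,0])[0];d=w-s['eef_pos'];d[2]=0;print(Rt.inv().apply(d)/10, f[2]-s['eef_rot'][2])
E
```

```text
0.93 fix [-279.5   91.5] z 205.4 rpy [-3.142 -0.     0.64 ] F [-0.7 -0.3 -1. ] gap 30.7 q [-0.84  0.02  1.85  0.    1.28  0.09]
[ 2.75037545e+01 -8.65316155e+00  7.90388135e-03] 0.3795598438300538
```

servo_tool(series=[[3,-0.9,0,0,0,-0.04],[6,-1.9,0,0,0,-0.08],[9,-2.8,0,0,0,-0.12],[12,-3.8,0,0,0,-0.17],[15,-4.7,0,0,0,-0.21],[18,-5.7,0,0,0,-0.25],[21,-6.6,0,0,0,-0.29],[24,-7.5,0,0,0,-0.33],[26.5,-8.4,0,0,0,-0.37],[27.5,-8.7,0,0,0,-0.379]])

```text
clock: 1.77
eef_pos: [480.0, -58.9, 205.2]
eef_rot: [-3.141, -0.0, 1.02]
wrist_force: [0.5, -0.5, -0.3]
finger_gap: 0.4
```

```bash
python3 - <<'E'
from go import *
s=where()
E
```

```text
1.77 fix [ 8.3 69.7] z 205.2 rpy [-3.141 -0.     1.02 ] F [ 0.5 -0.5 -0.3] gap 0.4 q [-0.2   0.15  1.7   0.    1.29  0.35]
```

servo_tool(series=[[0,0,1,0,0,0],[0,0,3,0,0,0],[0,0,5,0,0,0],[0,0,7,0,0,0],[0,0,9,0,0,0],[0,0,10.5,0,0,0],[0,0,11.5,0,0,0],[0,0,11.5,0,0,0],[0,0,11.5,0,0,0],[0,0,11.5,0,0,0]])

```text
clock: 2.6
eef_pos: [479.6, -62.3, 91.3]
eef_rot: [3.14, -0.0, 1.014]
wrist_force: [-0.1, -0.2, -0.4]
finger_gap: 0.9
```

```bash
python3 - <<'E'
from go import *
import cv2
s=where()
a=cv2.resize(camera('top')['pixels'][150:375,235:480,::-1],None,fx=1.6,fy=1.6,interpolation=cv2.INTER_CUBIC)
b=cv2.resize(camera('scene')['pixels'][140:305,215:405,::-1],(392,360),interpolation=cv2.INTER_CUBIC)
cv2.imwrite('pics/p1.png',np.hstack([a,b]))
E
```

```text
2.6 fix [ 5.2 68.3] z 91.3 rpy [ 3.14  -0.     1.014] F [-0.1 -0.2 -0.4] gap 0.9 q [-0.2   0.29  1.83 -0.    1.03  0.35]
```

View pics/p1.png

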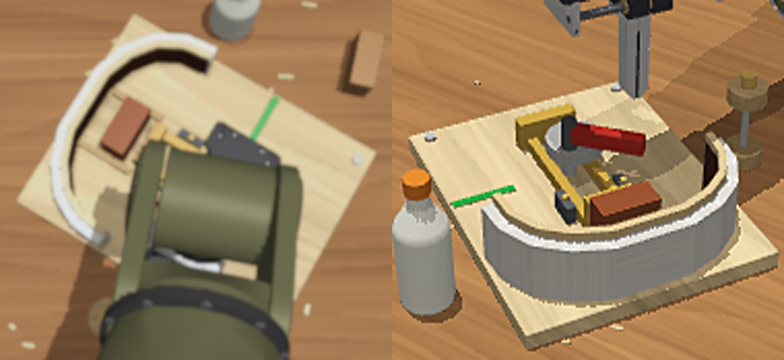

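The fingers are behind the lever on its counter-clockwise side, at (632,90) in the scene half, and the lever is untouched. Next I descend.

servo_tool(series=[[0,0,1,0,0,0],[0,0,2,0,0,0],[0,0,2.8,0,0,0],[0,0,3.3,0,0,0],[0,0,3.3,0,0,0],[0,0,3.3,0,0,0],[0,0,3.3,0,0,0],[0,0,3.3,0,0,0],[0,0,3.3,0,0,0],[0,0,3.3,0,0,0]])

```text
clock: 3.53
eef_pos: [479.5, -62.0, 57.7]
eef_rot: [3.141, -0.0, 1.015]
wrist_force: [-0.7, -0.5, -0.2]
finger_gap: 0.4
```

```bash
python3 - <<'E'
from go import *
s=where()
h=lambda a:8*abs(np.cos(a))+12.5*abs(np.sin(a))
p0=toF(f,s['eef_pos'])
for a in [2.4,2.25,2.1,1.95,1.8,1.65,1.5,1.35,1.2,1.05,.9,.75,.6,.5,.4,.3,.25,.2,.15,.1]:
  c=57*np.array([np.sin(a),-np.cos(a)])+(7+h(a))*np.array([np.cos(a),np.sin(a)]);print(a,c.round(1),((c-p0)*[1,-1]/10).round(2))
E
```

```text
3.53 fix [ 5.4 68.5] z 57.7 rpy [ 3.141 -0.     1.015] F [-0.7 -0.5 -0.2] gap 0.4 q [-0.2   0.34  1.85  0.    0.95  0.35]
2.4 [22.8 56.4] [1.74 1.21]
2.25 [30.7 52.7] [2.53 1.58]
2.1 [38.2 47.6] [3.28 2.09]
1.95 [45.  41.1] [3.96 2.74]
1.8 [50.7 33.4] [4.53 3.51]
1.65 [55.2 24.5] [4.98 4.4 ]
1.5 [58.3 16. ] [5.29 5.26]
1.35 [60.2  8. ] [5.48 6.06]
1.2 [60.9 -0.6] [5.55 6.91]
1.05 [60.3 -9.4] [5.49 7.8 ]
0.9 [ 58.2 -18.4] [5.28 8.69]
0.75 [ 54.5 -27.1] [4.91 9.57]
0.6 [ 49.2 -35.4] [ 4.38 10.39]
0.5 [ 44.9 -40.4] [ 3.95 10.89]
0.4 [ 39.9 -45. ] [ 3.45 11.35]
0.3 [ 34.4 -49. ] [ 2.9  11.76]
0.25 [ 31.4 -50.8] [ 2.6  11.93]
0.2 [ 28.3 -52.4] [ 2.29 12.09]
0.15 [ 25.1 -53.9] [ 1.97 12.24]
0.1 [ 21.8 -55.1] [ 1.64 12.36]
```

servo_tool(series=[[0.6,0.5,0,0,0,0],[1.2,0.9,0,0,0,0],[1.74,1.21,0,0,0,0],[2.53,1.58,0,0,0,0],[3.28,2.09,0,0,0,0],[3.96,2.74,0,0,0,0],[4.53,3.51,0,0,0,0],[4.98,4.4,0,0,0,0],[5.29,5.26,0,0,0,0],[5.29,5.26,0,0,0,0]])

```text
clock: 4.37
eef_pos: [553.3, -44.4, 57.1]
eef_rot: [-3.141, -0.0, 1.015]
wrist_force: [0.4, 0.2, -0.1]
finger_gap: 0.4
```

```bash
python3 - <<'E'
from go import *
import cv2
s=where()
a=cv2.resize(camera('top')['pixels'][150:375,235:480,::-1],None,fx=1.6,fy=1.6,interpolation=cv2.INTER_CUBIC)
b=cv2.resize(camera('scene')['pixels'][140:305,215:405,::-1],(392,360),interpolation=cv2.INTER_CUBIC)
cv2.imwrite('pics/p2.png',np.hstack([a,b]))
h=lambda a:8*abs(np.cos(a))+12.5*abs(np.sin(a))
p0=toF(f,s['eef_pos'])
for a in [1.5,1.35,1.2,1.05,.9,.75,.6,.5,.4,.3,.25,.2,.15,.1]:
  c=57*np.array([np.sin(a),-np.cos(a)])+(7+h(a))*np.array([np.cos(a),np.sin(a)]);print(a,c.round(1),((c-p0)*[1,-1]/10).round(2))
E
```

```text
4.37 fix [59.  14.9] z 57.1 rpy [-3.141 -0.     1.015] F [ 0.4  0.2 -0.1] gap 0.4 q [-0.15  0.48  1.65  0.    1.02  0.41]
1.5 [58.3 16. ] [-0.08 -0.1 ]
1.35 [60.2  8. ] [0.12 0.7 ]
1.2 [60.9 -0.6] [0.19 1.55]
1.05 [60.3 -9.4] [0.13 2.44]
0.9 [ 58.2 -18.4] [-0.09  3.33]
0.75 [ 54.5 -27.1] [-0.46  4.21]
0.6 [ 49.2 -35.4] [-0.98  5.03]
0.5 [ 44.9 -40.4] [-1.42  5.54]
0.4 [ 39.9 -45. ] [-1.91  6.  ]
0.3 [ 34.4 -49. ] [-2.47  6.4 ]
0.25 [ 31.4 -50.8] [-2.77  6.58]
0.2 [ 28.3 -52.4] [-3.07  6.74]
0.15 [ 25.1 -53.9] [-3.39  6.88]
0.1 [ 21.8 -55.1] [-3.72  7.  ]
```

View pics/p2.png

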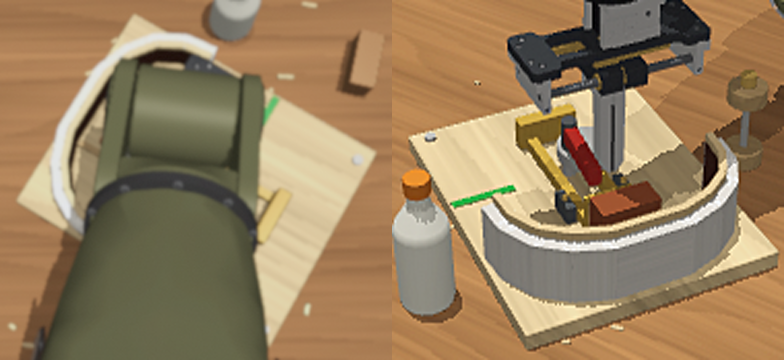

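The lever now points forward (about 1.5 rad) and follows the fingers. I'll continue the arc.

servo_tool(series=[[0.12,0.7,0,0,0,0],[0.19,1.55,0,0,0,0],[0.13,2.44,0,0,0,0],[-0.09,3.33,0,0,0,0],[-0.46,4.21,0,0,0,0],[-0.98,5.03,0,0,0,0],[-1.42,5.54,0,0,0,0],[-1.91,6,0,0,0,0],[-2.47,6.4,0,0,0,0],[-2.47,6.4,0,0,0,0]])

```text
clock: 5.3
eef_pos: [593.5, -101.0, 57.6]
eef_rot: [3.141, -0.0, 1.014]
wrist_force: [0.2, -0.1, -0.6]
finger_gap: 0.5
```

```bash
python3 - <<'E'
from go import *
import cv2
s=where()
a=cv2.resize(camera('top')['pixels'][150:375,235:480,::-1],None,fx=1.6,fy=1.6,interpolation=cv2.INTER_CUBIC)
b=cv2.resize(camera('scene')['pixels'][140:305,215:405,::-1],(392,360),interpolation=cv2.INTER_CUBIC)
cv2.imwrite('pics/p3.png',np.hstack([a,b]))
p0=toF(f,s['eef_pos'])
print((([15,-57]-p0)*[1,-1]/10).round(2))
E
```

```text
5.3 fix [ 31.9 -49. ] z 57.6 rpy [ 3.141 -0.     1.014] F [ 0.2 -0.1 -0.6] gap 0.5 q [-0.23  0.57  1.5  -0.    1.07  0.33]
[-1.69  0.8 ]
```

View pics/p3.png

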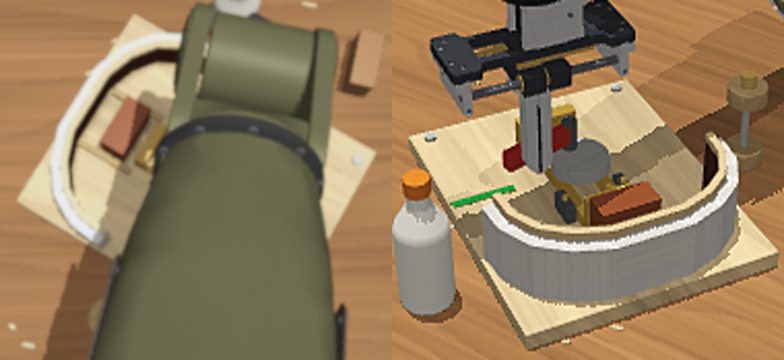

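servo_tool(series=[[-0.3,0.25,0,0,0,0],[-0.6,0.45,0,0,0,0],[-0.9,0.6,0,0,0,0],[-1.1,0.7,0,0,0,0],[-1.3,0.8,0,0,0,0],[-1.4,0.8,0,0,0,0],[-1.4,0.8,0,0,0,0],[-1.4,0.8,0,0,0,0],[-1.4,0.8,0,0,0,0],[-1.4,0.8,0,0,0,0]])

```text
clock: 6.23
eef_pos: [592.7, -115.7, 57.5]
eef_rot: [3.141, 0.0, 1.015]
wrist_force: [0.1, -0.6, -0.1]
finger_gap: 0.4
```

```bash
python3 - <<'E'
from go import *
import cv2
s=where()
b=cv2.resize(camera('scene')['pixels'][150:300,215:405,::-1],(760,600),interpolation=cv2.INTER_CUBIC)
cv2.imwrite('pics/p4.png',b)
cv2.imwrite('pics/w4.png',camera('wrist')['pixels'][:,:,::-1])
E
```

```text
6.23 fix [ 19.  -56.1] z 57.5 rpy [3.141 0.    1.015] F [ 0.1 -0.6 -0.1] gap 0.4 q [-0.25  0.57  1.5  -0.    1.07  0.3 ]
```

View pics/p4.png

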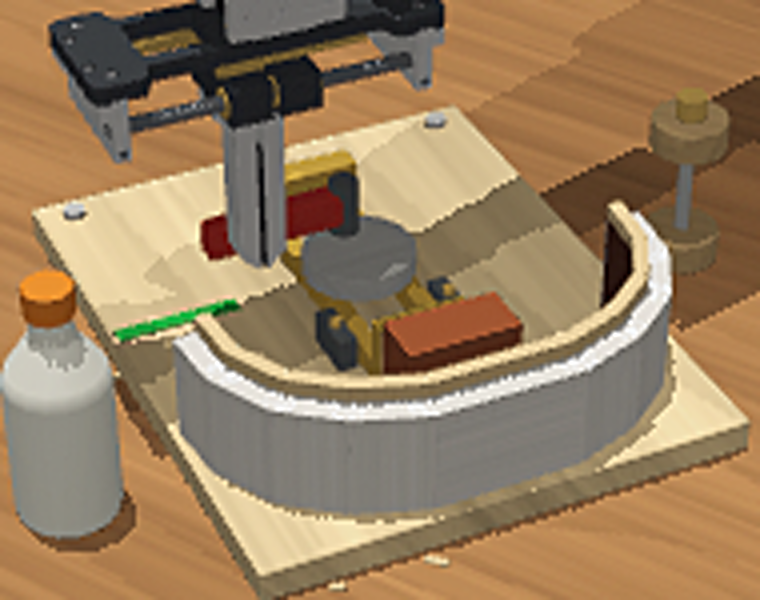

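View pics/w4.png

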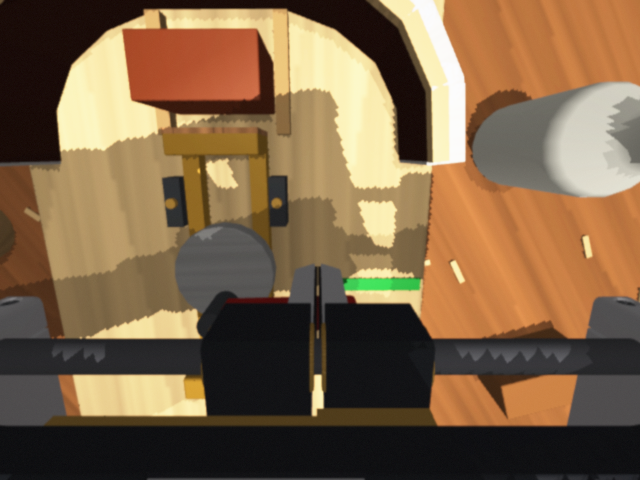

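```bash
cat > lev.py <<'E'
from go import *
for a in [-.1,-.05,0,.05,.1,.15,.2]:
    L=np.array([np.sin(a),-np.cos(a)]);n=np.array([np.cos(a),np.sin(a)])
    P=[list(78*L+7*n)+[74],list(78*L+7*n)+[54],list(78*L-7*n)+[74],list(20*L+7*n)+[74]]
    print(a,((proj('scene',F(f,P))-[215,150])*4).round(0).tolist())
E
python3 lev.py
```

```text
-0.1 [[202.0, 222.0], [204.0, 255.0], [194.0, 208.0], [312.0, 201.0]]
-0.05 [[205.0, 226.0], [207.0, 259.0], [196.0, 212.0], [313.0, 202.0]]
0 [[208.0, 230.0], [210.0, 263.0], [198.0, 216.0], [314.0, 203.0]]
0.05 [[212.0, 234.0], [214.0, 267.0], [200.0, 220.0], [316.0, 204.0]]
0.1 [[216.0, 238.0], [218.0, 270.0], [203.0, 224.0], [317.0, 204.0]]
0.15 [[221.0, 241.0], [222.0, 274.0], [206.0, 228.0], [319.0, 205.0]]
0.2 [[225.0, 245.0], [227.0, 277.0], [210.0, 232.0], [321.0, 206.0]]
```

servo_tool(series=[[0.6,0,0,0,0,0],[1.2,0,0,0,0,0],[1.5,0,-1,0,0,0],[1.5,0,-3,0,0,0],[1.5,0,-5.5,0,0,0],[1,-1,-8,0,0,0],[0,-2.5,-8.5,0,0,0],[-2.5,-4,-8.5,0,0,0],[-5,-5,-8.5,0,0,0],[-7.5,-5.5,-8.5,0,0,0]])

```text
clock: 7.17
eef_pos: [505.4, -149.9, 143.5]
eef_rot: [3.141, -0.0, 1.016]
wrist_force: [-0.2, -1.0, 0.1]
finger_gap: 0.7
```

```bash
python3 - <<'E'
from go import *
import cv2
s=where()
c=camera('scene')
cv2.imwrite('pics/p5.png',cv2.resize(c['pixels'][175:255,240:345,::-1],(788,600),interpolation=cv2.INTER_CUBIC))
s=where()
c=camera('wrist');np.savez('wrist.npz',pos=s['eef_pos'],rot=s['eef_rot'],**c)
cv2.imwrite('pics/w5.png',c['pixels'][:,:,::-1])
E
```

```text
7.17 fix [-56.    0.4] z 143.5 rpy [ 3.141 -0.     1.016] F [-0.2 -1.   0.1] gap 0.7 q [-0.36  0.31  1.66  0.    1.17  0.2 ]
7.22 fix [-59.4   0.5] z 143.4 rpy [3.141e+00 1.000e-03 1.014e+00] F [-0.5 -2.8  0.3] gap 0.8 q [-0.36  0.31  1.66 -0.    1.17  0.19]
```

View pics/p5.png

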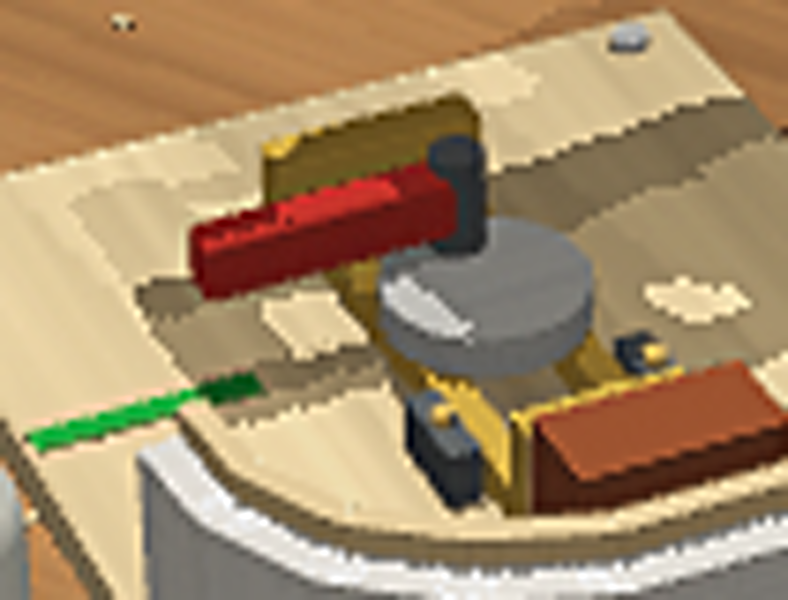

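View pics/w5.png

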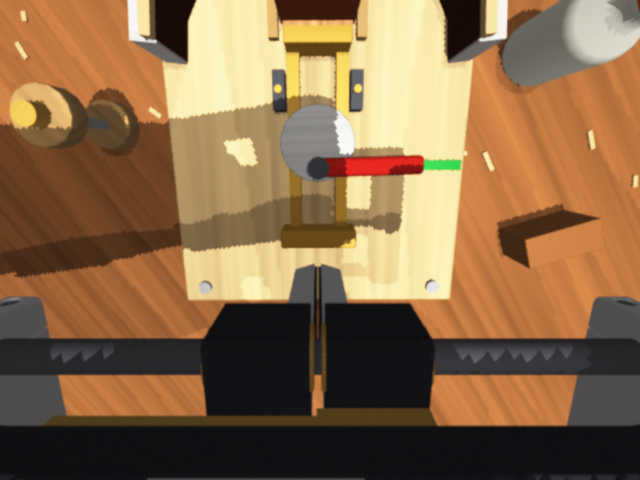

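```bash
python3 - <<'E'
from go import *
import cv2
w=dict(np.load('wrist.npz'))
im=w['pixels'].astype(int)
T=np.eye(4);T[:3,:3]=R.from_euler('xyz',w['rot']).as_matrix();T[:3,3]=w['pos']
w['pose']=T@w['mount']
print('green pred',proj('',F(f,[[0,-61,18.5],[0,-127,18.5]]),w).round(1),'axis',proj('',F(f,[[0,0,78]]),w).round(1))
m=(im[...,0]>110)&(im[...,1]<70)&(im[...,2]<70)
ys,xs=np.nonzero(m);k=(ys>145)&(ys<190)&(xs>300)&(xs<440);ys,xs=ys[k],xs[k]
for x in range(335,422,15):
    c=ys[xs==x];print(x,c.min(),c.max(),end='; ')
print()
g=(im[...,1]>150)&(im[...,0]<90)&(im[...,2]<110);gy,gx=np.nonzero(g);print('green',gx.min(),gx.max(),np.polyfit(gx,gy,1),gy.mean())
for a in [-.1,-.05,0,.05,.1]:
    L=np.array([np.sin(a),-np.cos(a)]);n=np.array([np.cos(a),np.sin(a)])
    P=[list(r*L+sg*7*n)+[74] for r in (15,78) for sg in (1,-1)]
    print(a,proj('',F(f,P),w).round(1).tolist())
E
```

```text
green pred [[385.8 167.5]
 [459.7 167.1]] axis [[317.6 171.1]]
335 159 174; 350 157 175; 365 157 174; 380 157 174; 395 156 174; 410 156 173; 
green 424 459 [-4.75812847e-03  1.66630056e+02] 164.5281690140845
-0.1 [[339.0, 163.1], [336.9, 182.4], [424.4, 171.4], [421.1, 190.5]]
-0.05 [[338.6, 162.0], [337.4, 181.4], [424.7, 166.0], [422.4, 185.3]]
0 [[338.1, 161.0], [338.0, 180.4], [424.7, 160.5], [423.3, 180.0]]
0.05 [[337.7, 159.9], [338.4, 179.4], [424.5, 155.0], [424.1, 174.6]]
0.1 [[337.1, 158.9], [338.8, 178.3], [424.0, 149.5], [424.5, 169.2]]
```

```bash
python3 - <<'E'
import cv2
i=cv2.imread('pics/w5.png')[60:260,260:480];cv2.imwrite('pics/w5c.png',cv2.resize(i,(660,600),interpolation=cv2.INTER_CUBIC))
E
```

```text
(no output)
```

View pics/w5c.png

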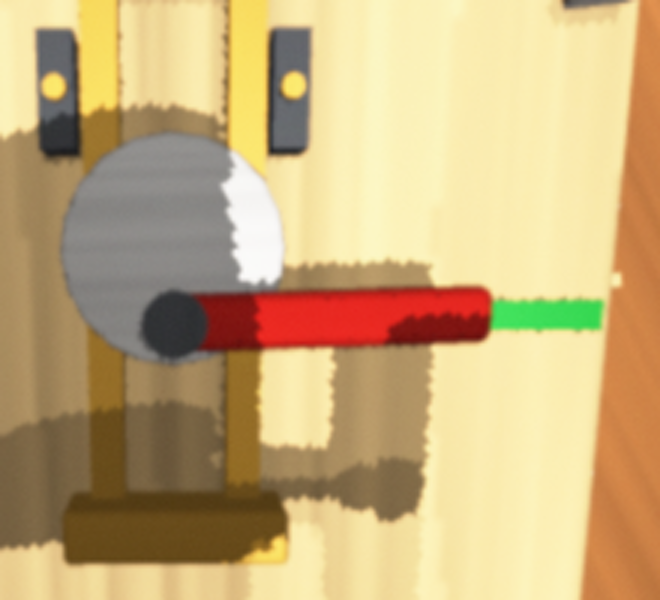

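Both cameras put the lever over the green mark within about ±0.02 rad: in the crop it runs (175,325) to (490,313) with the stripe ending at (603,315). Next I move behind the follower and go down.

servo_tool(series=[[-1,0,0,0,0,0],[-2.2,0,0,0,0,0],[-3.4,0,0,0,0,0],[-3.7,0,0.5,0,0,0],[-3.7,0,2.5,0,0,0],[-3.7,0,4.5,0,0,0],[-3.7,0,6.5,0,0,0],[-3.7,0,8,0,0,0],[-3.7,0,8,0,0,0],[-3.7,0,8,0,0,0]])

```text
clock: 8.1
eef_pos: [486.6, -181.6, 62.0]
eef_rot: [-3.14, 0.0, 1.015]
wrist_force: [-0.5, -0.9, 0.6]
finger_gap: 0.5
```

```bash
python3 - <<'E'
from go import *
where()
E
```

```text
8.1 fix [-92.8  -0.3] z 62.0 rpy [-3.14   0.     1.015] F [-0.5 -0.9  0.6] gap 0.5 q [-0.43  0.4   1.75  0.    0.99  0.13]
```

servo_tool(series=[[-0.3,0,0.4,0,0,0],[-0.3,0,1,0,0,0],[-0.3,0,1.8,0,0,0],[-0.3,0,2.4,0,0,0],[-0.3,0,2.6,0,0,0],[-0.3,0,2.6,0,0,0],[-0.3,0,2.6,0,0,0],[-0.3,0,2.6,0,0,0],[-0.3,0,2.6,0,0,0],[-0.3,0,2.6,0,0,0]])

```text
clock: 8.93
eef_pos: [485.4, -184.3, 36.7]
eef_rot: [3.141, -0.0, 1.015]
wrist_force: [0.3, 0.3, 0.2]
finger_gap: 0.3
```

```bash
python3 - <<'E'
from go import *
import cv2
where()
cv2.imwrite('pics/w6.png',camera('wrist')['pixels'][:,:,::-1])
E
```

```text
8.93 fix [-95.7  -0.7] z 36.7 rpy [ 3.141 -0.     1.015] F [0.3 0.3 0.2] gap 0.3 q [-0.43  0.44  1.76 -0.    0.94  0.12]
```

View pics/w6.png

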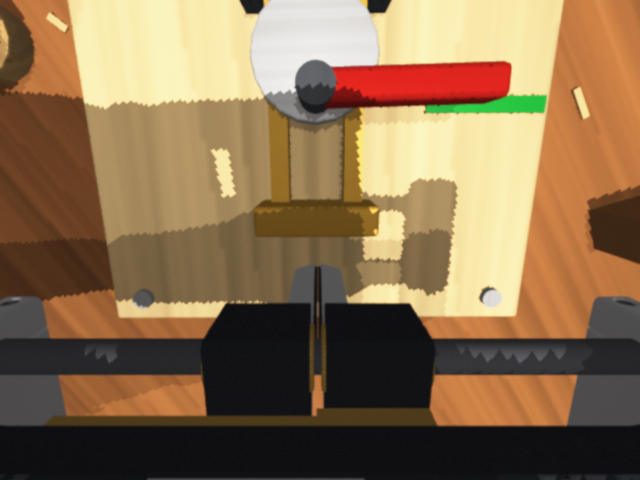

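servo_tool(series=[[0.5,0,0,0,0,0],[1,0,0,0,0,0],[1.5,0,0,0,0,0],[2,0,0,0,0,0],[2.5,0,0,0,0,0],[3,0,0,0,0,0],[3.5,0,0,0,0,0],[4,0,0,0,0,0],[4.4,0,0,0,0,0],[4.6,0,0,0,0,0]])

```text
clock: 9.82
eef_pos: [509.8, -144.7, 36.4]
eef_rot: [-3.141, -0.0, 1.015]
wrist_force: [-2.4, -2.1, 1.3]
finger_gap: 0.3
```

```bash
python3 - <<'E'
from go import *
import cv2
where()
c=camera('scene')
cv2.imwrite('pics/p7.png',cv2.resize(c['pixels'][165:305,215:405,::-1],None,fx=4,fy=4,interpolation=cv2.INTER_CUBIC))
cv2.imwrite('pics/w7.png',camera('wrist')['pixels'][:,:,::-1])
where()
E
```

```text
9.82 fix [-49.2  -0.6] z 36.4 rpy [-3.141 -0.     1.015] F [-2.4 -2.1  1.3] gap 0.3 q [-0.35  0.46  1.73  0.    0.95  0.21]
9.92 fix [-49.2  -0.7] z 36.4 rpy [ 3.141 -0.     1.015] F [-0.9 -0.6  0.2] gap 0.5 q [-0.35  0.46  1.73  0.    0.95  0.21]
```

View pics/p7.png

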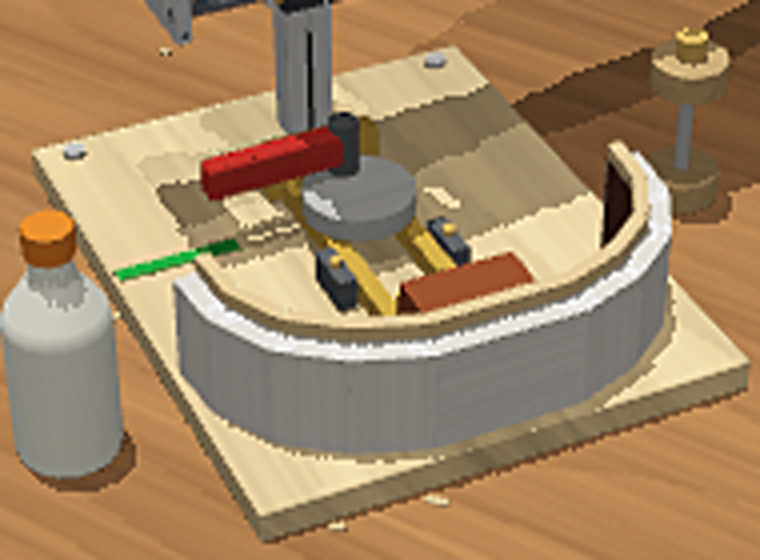

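View pics/w7.png

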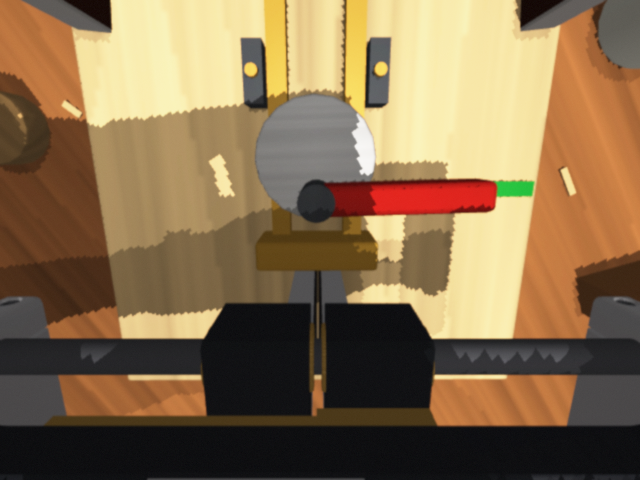

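Pushing works: the neck block is moving forward and the lever hasn't shifted. I'll go on in small steps, watching the force.

servo_tool(series=[[0.08,0,0,0,0,0],[0.16,0,0,0,0,0],[0.24,0,0,0,0,0],[0.32,0,0,0,0,0],[0.4,0,0,0,0,0],[0.46,0,0,0,0,0],[0.5,0,0,0,0,0],[0.5,0,0,0,0,0],[0.5,0,0,0,0,0],[0.5,0,0,0,0,0]])

```text
clock: 10.75
eef_pos: [512.2, -140.9, 36.4]
eef_rot: [3.142, -0.0, 1.015]
wrist_force: [-0.3, -1.9, -1.5]
finger_gap: 0.6
```

servo_tool(series=[[0.02,0,0,0,0,0],[0.04,0,0,0,0,0],[0.06,0,0,0,0,0],[0.08,0,0,0,0,0],[0.1,0,0,0,0,0],[0.12,0,0,0,0,0],[0.14,0,0,0,0,0],[0.16,0,0,0,0,0],[0.18,0,0,0,0,0],[0.2,0,0,0,0,0]])

```text
clock: 11.58
eef_pos: [513.3, -139.2, 36.4]
eef_rot: [-3.142, 0.0, 1.015]
wrist_force: [-1.8, -2.3, -0.9]
finger_gap: 0.3
```

```bash
python3 - <<'E'
from go import *
import cv2
where()
c=camera('scene')
cv2.imwrite('pics/p8.png',cv2.resize(c['pixels'][165:305,215:405,::-1],None,fx=4,fy=4,interpolation=cv2.INTER_CUBIC))
E
```

```text
11.58 fix [-42.7  -0.7] z 36.4 rpy [-3.142  0.     1.015] F [-1.8 -2.3 -0.9] gap 0.3 q [-0.33  0.46  1.73  0.    0.95  0.22]
```

View pics/p8.png

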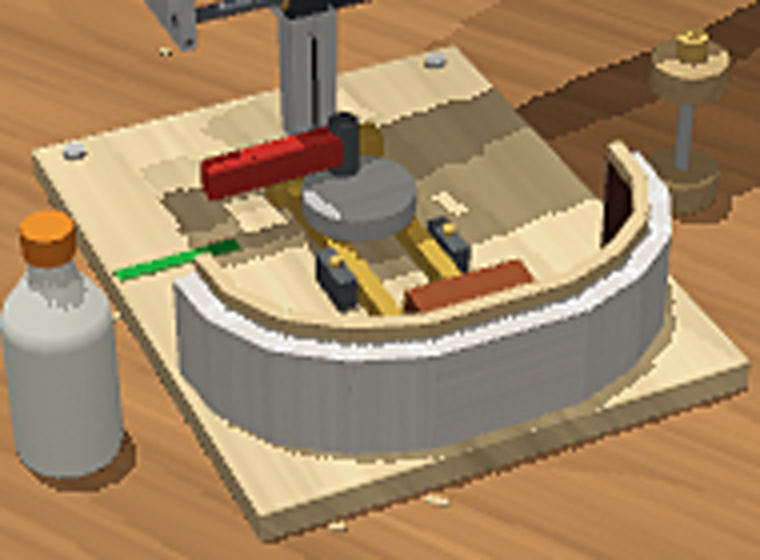

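Not home yet, since the force is only about 3 N. I'll continue 2 mm per call.

servo_tool(series=[[0.02,0,0,0,0,0],[0.04,0,0,0,0,0],[0.06,0,0,0,0,0],[0.08,0,0,0,0,0],[0.1,0,0,0,0,0],[0.12,0,0,0,0,0],[0.14,0,0,0,0,0],[0.16,0,0,0,0,0],[0.18,0,0,0,0,0],[0.2,0,0,0,0,0]])

```text
clock: 12.47
eef_pos: [514.3, -137.5, 36.4]
eef_rot: [-3.141, -0.0, 1.015]
wrist_force: [-1.6, -2.9, -2.4]
finger_gap: 0.5
```

```bash
python3 -c "
from go import *
where()"
```

```text
12.47 fix [-40.7  -0.7] z 36.4 rpy [-3.141 -0.     1.015] F [-1.6 -2.9 -2.4] gap 0.5 q [-0.33  0.47  1.72  0.    0.95  0.23]
```

servo_tool(series=[[0.02,0,0,0,0,0],[0.04,0,0,0,0,0],[0.06,0,0,0,0,0],[0.08,0,0,0,0,0],[0.1,0,0,0,0,0],[0.11,0,0,0,0,0],[0.12,0,0,0,0,0],[0.13,0,0,0,0,0],[0.14,0,0,0,0,0],[0.15,0,0,0,0,0]])

```text
clock: 13.3
eef_pos: [515.1, -136.3, 36.4]
eef_rot: [-3.142, 0.0, 1.015]
wrist_force: [-1.3, -2.7, -3.0]
finger_gap: 0.6
```

```bash
python3 - <<'E'
from go import *
import cv2
where()
s=read_state();c=camera('wrist')
cv2.imwrite('pics/w9.png',c['pixels'][:,:,::-1])
c=camera('scene')
cv2.imwrite('pics/p9.png',cv2.resize(c['pixels'][225:255,290:360,::-1],(780,334),interpolation=cv2.INTER_CUBIC))
E
```

```text
13.3 fix [-39.2  -0.7] z 36.4 rpy [-3.142  0.     1.015] F [-1.3 -2.7 -3. ] gap 0.6 q [-0.33  0.47  1.72 -0.    0.95  0.23]
```

View pics/p9.png

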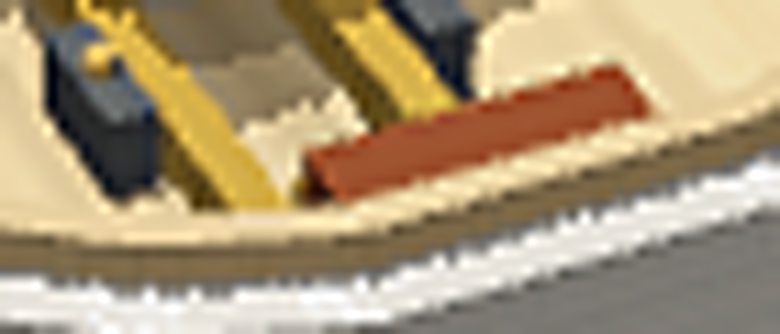

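```bash
python3 -c "
from go import *
for p in [(305,155),(610,65)]:
    uv=np.array(p)/11.14+[290,225];print(toF(f,ray('scene',uv,55)))"
```

```text
[120.42183507 -20.46530911]
[119.76157945  39.085524  ]
```

servo_tool(series=[[0.02,0,0,0,0,0],[0.03,0,0,0,0,0],[0.04,0,0,0,0,0],[0.05,0,0,0,0,0],[0.06,0,0,0,0,0],[0.07,0,0,0,0,0],[0.08,0,0,0,0,0],[0.09,0,0,0,0,0],[0.1,0,0,0,0,0],[0.1,0,0,0,0,0]])

```text
clock: 14.23
eef_pos: [515.2, -136.0, 36.4]
eef_rot: [-3.141, 0.001, 1.015]
wrist_force: [-5.1, -7.8, 0.4]
finger_gap: 0.8
```

```bash
python3 - <<'E'
from go import *
import cv2
where()
for p in [(305,155),(610,65)]:
    uv=np.array(p)/11.14+[290,225];print(toF(f,ray('scene',uv,73)))
c=camera('scene');np.savez('s10.npz',**c)
cv2.imwrite('pics/p10.png',cv2.resize(c['pixels'][225:255,290:360,::-1],(780,334),interpolation=cv2.INTER_CUBIC))
E
```

```text
14.23 fix [-39.   -0.7] z 36.4 rpy [-3.141e+00  1.000e-03  1.015e+00] F [-5.1 -7.8  0.4] gap 0.8 q [-0.33  0.47  1.72 -0.    0.95  0.23]
[141.50385533 -30.6564358 ]
[140.86058271  27.36263955]
```

View pics/p10.png

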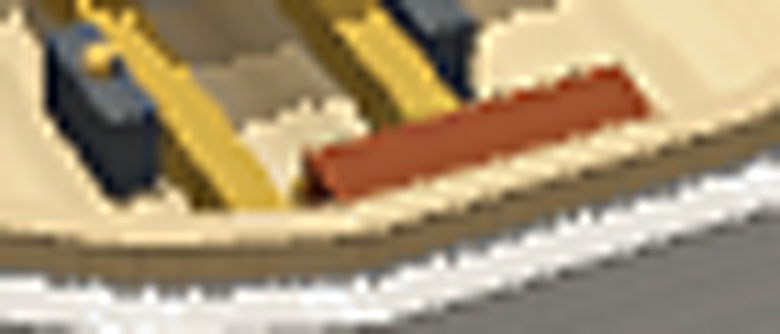

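The neck block's rear edge measures x ≈ 141 (home is 140), and the force has jumped to about 9.5 N. I'll press briefly and gently to seat it, then back away.

servo_tool(series=[[0.02,0,0,0,0,0],[0.03,0,0,0,0,0],[0.04,0,0,0,0,0],[0.05,0,0,0,0,0],[0.05,0,0,0,0,0],[0.05,0,0,0,0,0],[0.05,0,0,0,0,0],[0.05,0,0,0,0,0],[0.05,0,0,0,0,0],[0.05,0,0,0,0,0]])

```text
clock: 15.12
eef_pos: [515.2, -136.0, 36.4]
eef_rot: [-3.141, 0.002, 1.015]
wrist_force: [-7.3, -10.6, -0.5]
finger_gap: 0.2
```

servo_tool(series=[[-0.3,0,0,0,0,0],[-1,0,0,0,0,0],[-2,0,0,0,0,0],[-3,0,0,0,0,0],[-4,0,-0.5,0,0,0],[-5,0,-2,0,0,0],[-5,0,-4.5,0,0,0],[-5,0,-7,0,0,0],[-5,0,-9.5,0,0,0],[-5,0,-11,0,0,0]])

```text
clock: 15.95
eef_pos: [489.7, -178.5, 149.6]
eef_rot: [3.138, -0.001, 1.014]
wrist_force: [0.0, -1.0, 0.7]
finger_gap: 0.5
```

```bash
python3 - <<'E'
from go import *
import cv2
where()
cv2.imwrite('pics/w11.png',camera('wrist')['pixels'][:,:,::-1])
c=camera('scene')
cv2.imwrite('pics/p11.png',cv2.resize(c['pixels'][165:305,215:405,::-1],None,fx=4,fy=4,interpolation=cv2.INTER_CUBIC))
E
```

```text
15.95 fix [-88.5  -1.2] z 149.6 rpy [ 3.138e+00 -1.000e-03  1.014e+00] F [ 0.  -1.   0.7] gap 0.5 q [-0.42  0.29  1.67  0.    1.18  0.14]
```

View pics/w11.png

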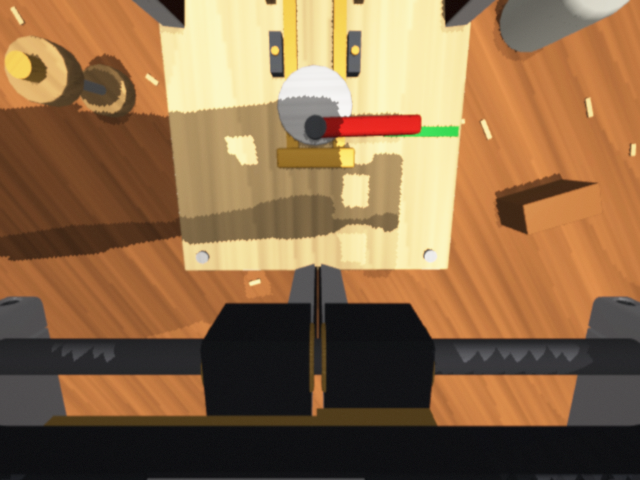

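View pics/p11.png

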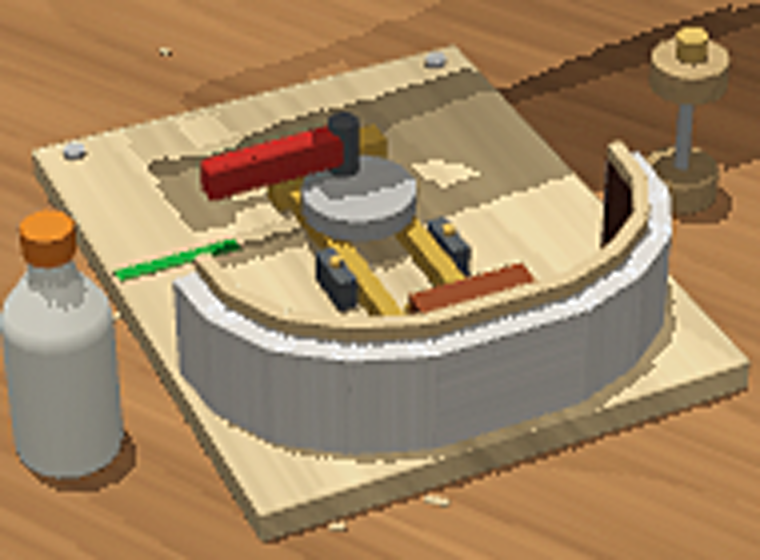

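The lever lies over the mark, the follower is tight against the cam's low side, the neck block is at the rim and nothing else has moved. I'll pull back so the top camera can see for a final check.

servo_tool(series=[[-2,0,-1,0,0,0],[-5,0,-2,0,0,0],[-8,0,-3,0,0,0],[-11,0,-4,0,0,0],[-14,0,-5,0,0,0],[-17,0,-5,0,0,0],[-20,0,-5,0,0,0],[-22,0,-5,0,0,0],[-22,0,-5,0,0,0],[-22,0,-5,0,0,0]])

```text
clock: 16.88
eef_pos: [372.5, -364.7, 195.4]
eef_rot: [-3.14, -0.001, 1.013]
wrist_force: [0.4, 0.9, -0.9]
finger_gap: 0.5
```

```bash
python3 - <<'E'
from go import *
import cv2
where()
c=camera('top')
cv2.imwrite('pics/t12.png',cv2.resize(c['pixels'][150:375,235:480,::-1],None,fx=2.652,fy=2.652,interpolation=cv2.INTER_CUBIC))
E
```

```text
16.88 fix [-308.5    1. ] z 195.4 rpy [-3.140e+00 -1.000e-03  1.013e+00] F [ 0.4  0.9 -0.9] gap 0.5 q [-0.85  0.25  1.61  0.    1.28 -0.29]
```

View pics/t12.png

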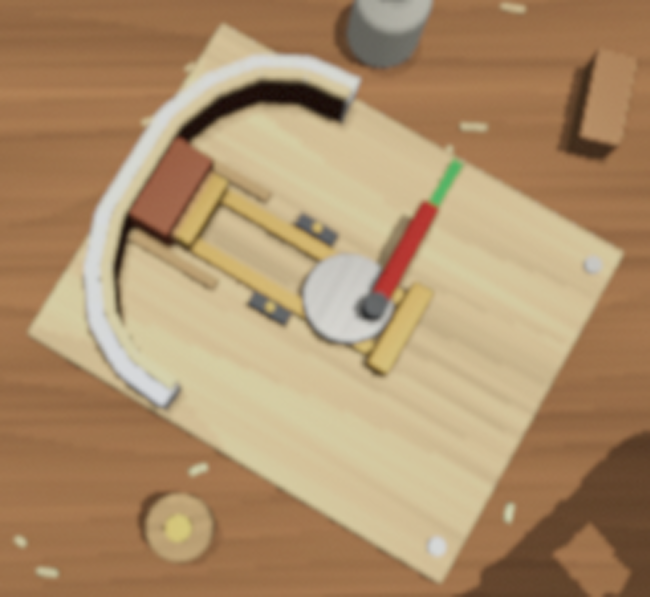

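The clear top view shows the lever in line with the green stripe, (375,305) to (430,205), and the neck block flush against the rim at (172,190). The bystanders are where they started.

```bash
python3 -c "
from cell import *
sign_off()"
```

```text
the job is handed in; nothing more can be done
```

The job is done and handed in at about 17 s of the 48 s allowed. With the shut fingertips I swung the red lever clockwise from about 2.43 rad until it lay over the green mark. I then pushed the follower forward until the neck block met the rim, pulled back and lifted clear.

- **Lever:** it was within about 0.02 rad of the mark before the push. The wrist view read about +0.02 and the scene view about -0.02. An earlier, partly hidden scene reading gave about -0.05. It looked unchanged afterwards.
- **Neck block:** its rear edge measured about 141 mm, against 140 mm when home, which is within the calibration error. The fingers stopped advancing there while the push rose from about 3–4 N to 13 N.
- **Bystanders:** the final top view shows the neck block flush with the rim and the bottle, spool clamp and spare block where they started. I judged their positions by eye.

The fingers met the lever about 4 mm sooner than the 16 mm pad width suggested. I set the final lever position from the camera views instead of that width.

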